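Unstack the clamping kit into its trays

TASK

The clamping-kit parts have been left in a pile on the table. Take the pile apart from the top down, one part at a time, and lay each part flat inside the low wooden tray that has its own shape: the hexagon nut, then the round spacer, then the slotted clamp bar, then the block, each within its tray's rim and let go before you take the next. Do not tip any part over on the way, and leave the tape measure and the toy car beside the work where they are.

Things in the scene. Friction and masses are not known exactly. Their poses are not given: they have to be found in the camera images.
- nut: Dark steel hexagon nut, 36 mm across flats (41.6 mm across corners), 22 mm high, with a 16 mm hole; top part of the pile at the start. Origin: centre of its underside, z up. Its x axis is normal to a pair of flats (so are the directions 60 and 120 deg from it). About 0.14 kg.
- spacer: Bright steel round spacer ring, 60 mm outer diameter, 18 mm high, with an 18 mm hole; second from the top, under the nut. Origin: centre of its underside, z up. About 0.25 kg.
- clamp_bar: Dark steel clamp bar, 110 mm long (its x) by 36 mm wide (its y) by 18 mm high, with a lengthwise slot 16 mm wide and 54 mm long through its middle; third from the top, lying on the block roughly along it. Origin: centre of its underside, z up. About 0.3 kg.
- block: Aluminium setup block, 100 mm long (its x) by 60 mm wide (its y) by 28 mm high, with four small upright holes; bottom of the pile, standing on the table. Origin: centre of its underside, z up. About 0.45 kg.
- nut_tray: Dark wooden hexagonal tray for the nut, fixed to the table. Pocket 52 mm across flats, floor 4 mm above the table, rim 7 mm wide with its top 9 mm above the table. Origin: centre of its underside on the table, z up; its x axis is normal to a pair of pocket sides.
- spacer_tray: Dark wooden round tray for the spacer, fixed to the table. Pocket 76 mm in diameter, floor 4 mm above the table, rim 7 mm wide with its top 9 mm above the table. Origin: centre of its underside on the table, z up.
- bar_tray: Dark wooden long narrow tray for the clamp bar, fixed to the table. Pocket 126 mm long (its x) by 52 mm wide (its y), floor 4 mm above the table, rim 7 mm wide with its top 9 mm above the table; each long side has a 44 mm finger gap in the middle of its rim. Origin: centre of its underside on the table, z up.
- block_tray: Dark wooden wide oblong tray for the block, fixed to the table. Pocket 116 mm long (its x) by 76 mm wide (its y), floor 4 mm above the table, rim 7 mm wide with its top 9 mm above the table; each long side has a 44 mm finger gap in the middle of its rim. Origin: centre of its underside on the table, z up.
- tape_measure: Yellow tape measure lying on its side, 76 x 64 x 31 mm high, loose, near the table's edge towards the robot; not to be disturbed. Origin: centre of its underside, z up.
- toy_car: Small orange toy car, 66 x 31 x 20 mm high, loose, near the table's edge towards the robot; not to be disturbed. Origin: centre of its underside, z up.
Not all that is in view belongs to the job. Leave any orange or white look-alike of the spacer_tray alone.

How it is judged:
On the way, in this order (a step that is already met when the one before it is completed fails the run):
1. the hexagon nut lies flat in the hexagonal tray, let go (horizontal distance between nut and nut_tray below 0.013 m and z of nut in the frame of nut_tray below 0.0065 m and angle between nut's own z axis and vertical below 0.06 rad and contact force between the fingers and nut below 0.1 N), for 0.2 s.
2. the round spacer lies flat in the round tray, let go (horizontal distance between spacer and spacer_tray below 0.013 m and z of spacer in the frame of spacer_tray below 0.0065 m and angle between spacer's own z axis and vertical below 0.06 rad and contact force between the fingers and spacer below 0.1 N), for 0.2 s.
3. the slotted clamp bar lies flat in the long narrow tray, let go (horizontal distance between clamp_bar and bar_tray below 0.013 m and z of clamp_bar in the frame of bar_tray below 0.0065 m and angle between clamp_bar's own z axis and vertical below 0.06 rad and angle between the x axis of clamp_bar and the x axis of bar_tray, either way round below 0.25 rad and contact force between the fingers and clamp_bar below 0.1 N), for 0.2 s.
4. the block lies flat in the wide oblong tray, let go (horizontal distance between block and block_tray below 0.013 m and z of block in the frame of block_tray below 0.0065 m and angle between block's own z axis and vertical below 0.06 rad and angle between the x axis of block and the x axis of block_tray, either way round below 0.25 rad and contact force between the fingers and block below 0.1 N), for 0.2 s.
At the end, for the whole second after the job is handed in: Nut, spacer, clamp bar and block each lie flat (tilt under 0.06 rad) on the floor of their own trays (underside within 2.5 mm of it), centres within 13 mm of the tray's centre, clamp bar and block along their trays within 0.25 rad (either way round); all let go and at rest (all of step 1 and all of step 2 and all of step 3 and all of step 4 and linear speed of each of nut, spacer, clamp_bar, block below 0.02 m/s and angular speed of each of nut, spacer, clamp_bar, block below 0.2 rad/s); the robot touches nothing.
It fails at once if a part of the kit is tipped over (more than 0.7 rad) (angle between any of nut, spacer, clamp_bar, block's own z axis and vertical above 0.7 rad).
It fails at once if the tape measure or the toy car is moved by more than 30 mm (distance of any of tape_measure, toy_car from where it was at the start of the episode above 0.03 m).
It also fails if it takes over 136 s, if anything falls off the work surface, if the arm or the gripper's body presses on something with over 40 N, if the wrist force passes 120 N, or if a joint passes its speed limit or range.

ROBOT

A 6-joint arm with a two-finger parallel gripper is mounted at the origin on a cart in front of the work surface, level with it; the furniture and walls round the work are solid. World frame = base frame: x ahead of the robot, y to its left, z up, the work surface at z = 0. Lengths are in m, angles in rad, forces in N, time in s.
With the tool pointing down it reaches from about 0.35 to 0.775 m from the base axis. Payload 5.5 kg.
Tool frame: the origin (TCP) lies at the very end of the fingers, on their centre line; the grasp point (between the pads) lies env.hold_point_z behind it (env.hold_point_z is the distance from the TCP to the grasp point, in m); z points along the fingers, y is the line along which they close (so a half turn about z gives the same grasp; the last joint's range is limited). The gripper opens to 85 mm and grips with 20 to 120 N. Pads are 22 mm wide; open, the fingers measure 114 mm over their backs; the gripper's body (76 mm by 85 mm) begins 54 mm behind the grasp point. The pads swing forward as they close: fully open they stand 13 mm farther back than shut.
Start: joints at [-1.395, 0.313, 0.046, 1.304, 0, 1.431], TCP at [0.179, -0.547, 0.231] pointing down, gripper open.
Joint ranges: [-2.76, 2.76], [-0.86, 1.69], [-1.03, 1.26], [-2.2, 2.34], [-1.47, 1.5], [-3.14, 3.14]. Speed limits (rad/s): [2.57, 2.57, 3.14, 3.14, 3.14, 3.14].

INTERFACE

Orientations are given as a unit quaternion [w, x, y, z].
In Python, from workcell import env gives the robot as it stands.
- The arm moves only by the tool carry_out, never from a script. Its argument "steps" is a list of rows, each a list of 3 entries, a list of its own where there are three numbers: the turn, a rotation vector about the tool's x, y, z in degrees, then the shift along the tool's x, y, z in cm, then the closure in counts, from 0 (fully open) to 255 (shut). A call has exactly 8 rows; each row is the pose to reach, as a shift and turn from the pose commanded when the call began, along the tool's axes at that moment; what a row does not reach only later rows make up. A row lasts 1/8 s, in which the tool goes at most 62.5 mm and 10.7 degrees, less where a joint would pass 70% of its speed; a pose out of reach is approached as far as the arm can. A call with a gripper value outside its range is refused whole. The fingers move at their own pace and stop on an object; "force" is the grip in N (left out, the last holds). Time passes only in rows, so rows that repeat a pose let the fingers close, or fill a call up. It gives the time, the measured TCP pose, the force, the opening and the grip force at its end, in the units of the state.
- env.get_state(): the state, without advancing time (a new reading comes with each control period).
- env.read_camera(name): name is "side" or "top" or "wrist"; returns (picture, depth): 480x640x3 uint8, red, green, blue; 480x640 float32, m along the optical axis (not along the pixel's ray), 0 where there is no reading.
- env.get_calibration(name): a dict with "fx", "fy", "cx", "cy" (pixels), "origin" and "orientation" of the camera in the world. Camera axes: x right, y up, looking along -z (the intrinsics and any distortion apply to the point x, -y, -z); pixel columns grow to the right and rows downward; lengths in m; the calibration is good to about 2 mm. A picture is of the moment at which its call begins: read the wrist's pose just before it. get_calibration takes no time and is no camera call; for the wrist camera it gives the pose at the moment of the call.
- env.hand_in(): hands the job in; it is judged then, once.
The state is a dict: "clock": time; "joint_pos": joint angles; "qvel": joint speeds; "tau": joint torques, N m; "tcp_pos": TCP position; "orientation": TCP orientation; "wrist_force": force on the tool from outside, world axes, zero at the start; "ft_torque": the same for the moment, N m; "finger_gap": finger opening in m; "grip_force": force on a finger pad.
Only numpy, scipy, OpenCV 4.12 (cv2) and the standard library are available. Lean on these libraries where they do the work, as an engineer would, in place of code of your own. Each camera call takes 0.05 s, during which the arm holds its last target. There are 200 camera calls.

## Working session

There is one attempt and no reset: what is moved stays moved. The work goes in short steps, Python scripts to look and compute and a tool call to move; the robot and the scene stay as the last step left them, time stands still between calls to the robot, and variables do not carry over. Pictures are saved under pics/ and viewed, at most 14 in all, crops included, and the job is handed in when it is done.

Besides the shell and the picture viewer there is one more tool, called after ">>>" by a JSON object that holds its "api" and its "payload". carry_out: Moves the arm, as the interface text tells. Its arguments: {"type":"object","properties":{"steps":{"type":"array","items":{"type":"array"}},"force":{"type":"number"}},"required":["steps"]}

```bash
mkdir -p pics; ls; python3 - <<'E'
from workcell import env
import cv2,numpy as np
print(env.get_state(), env.hold_point_z)
for n in ["top","side"]:
    p,d=env.read_camera(n); c=env.get_calibration(n); print(n,c)
    cv2.imwrite(f"pics/{n}0.png",p[:,:,::-1]); np.savez(f"{n}0.npz",p=p,d=d)
E
```

```text
pics
{'clock': 0.0, 'joint_pos': array([-1.39458768e+00,  3.14001005e-01,  4.49470524e-02,  1.30359653e+00,
       -1.54252543e-05,  1.43118404e+00]), 'qvel': array([-5.61950900e-05,  6.66966951e-04, -4.22537505e-04,  4.51338011e-04,
        4.69038311e-04,  4.67375151e-04]), 'tau': array([-7.74667878e-04, -4.80622745e+01,  2.98536730e+01,  1.93454186e-02,
       -1.03944556e-04,  6.17534504e-07]), 'tcp_pos': array([ 0.17847983, -0.54604534,  0.23039548]), 'orientation': array([-9.26782137e-04,  9.87557603e-01,  1.57254957e-01, -2.46742363e-05]), 'wrist_force': array([ 0.09254128,  0.47637366, -0.11663857]), 'ft_torque': array([ 0.01191608, -0.02601175,  0.02139187]), 'grip_force': 0.0, 'finger_gap': 0.0857055555858974} 0.0187
top {'fx': 489.7297003548339, 'fy': 489.7297003548339, 'cx': 322.7902646681413, 'cy': 233.5204218722232, 'origin': array([0.37830012, 0.13071208, 1.34032469]), 'orientation': array([ 0.71690872,  0.02021921, -0.02657199, -0.69636701])}
side {'fx': 458.0624039410382, 'fy': 458.0624039410382, 'cx': 316.68820846149146, 'cy': 239.32684951263516, 'origin': array([0.39396176, 1.08973426, 0.68157609]), 'orientation': array([-0.04913911, -0.0201352 ,  0.48854979,  0.8709185 ])}
```

View pics/top0.png

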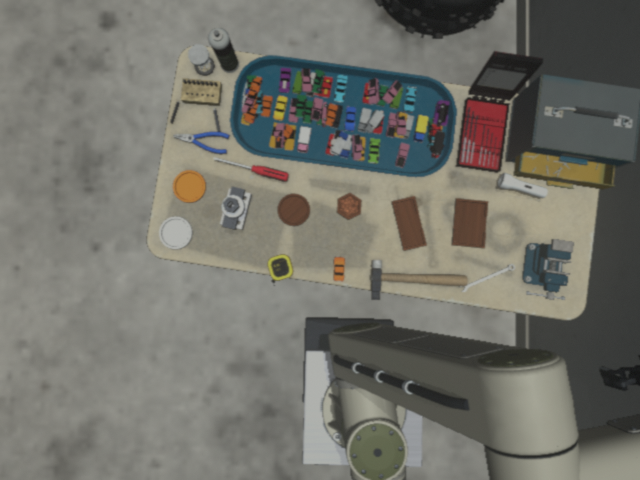

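View pics/side0.png

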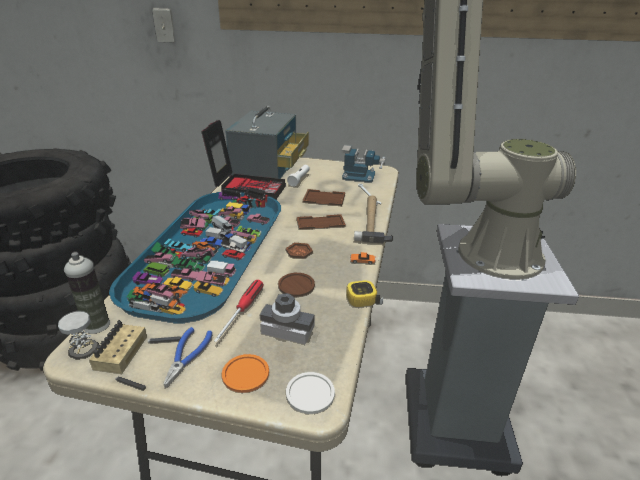

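The top view shows the pile at about (235,208), with the round tray at (294,209), the hex tray at (349,206), the bar tray at (408,222) and the block tray at (470,223). The tape is at (280,267) and the car at (339,268). The side view confirms the layout, with the nut on top of the pile at (286,300).

```bash
cat > h.py <<'E'
import numpy as np,cv2
from scipy.spatial.transform import Rotation as R
def rot(q): return R.from_quat([q[1],q[2],q[3],q[0]]).as_matrix()
def ray(c,px):
    px=np.atleast_2d(px).astype(float)
    v=np.c_[(px[:,0]-c["cx"])/c["fx"],-(px[:,1]-c["cy"])/c["fy"],-np.ones(len(px))]
    return v@rot(c["orientation"]).T
def plane(c,px,z):
    v=ray(c,px);o=c["origin"];return o+v*((z-o[2])/v[:,2])[:,None]
def cloud(c,d):
    vv,uu=np.mgrid[:d.shape[0],:d.shape[1]]
    return (c["origin"]+ray(c,np.c_[uu.ravel(),vv.ravel()])*d.reshape(-1,1)).reshape(*d.shape,3)
def rect(p): # xy points -> centre, (long,short), angle of long axis deg
    (c,s,a)=cv2.minAreaRect(np.asarray(p[:,:2]*1000,np.float32))
    if s[0]<s[1]: s=s[::-1];a+=90
    return np.round(c,1),np.round(s,1),round((a+90)%180-90,1)
def show(n,name,crop=None):
    pass
E
python3 - <<'E'
from workcell import env
from h import *
f=np.load("top0.npz");p,d=f["p"],f["d"];c=env.get_calibration("top")
hsv=cv2.cvtColor(p,cv2.COLOR_RGB2HSV);W=cloud(c,d)
for n,(u,v) in dict(round=(294,209),hex=(349,206),bar=(408,222),block=(470,223)).items():
    m=np.zeros(d.shape,np.uint8);m[v-34:v+35,u-30:u+31]=1
    mm=((hsv[...,2]<150)&(hsv[...,1]>90)&(m>0)).astype(np.uint8)
    k,l,s,_=cv2.connectedComponentsWithStats(mm);i=1+np.argmax(s[1:,4])
    cs,_=cv2.findContours((l==i).astype(np.uint8),0,2);q=max(cs,key=cv2.contourArea)[:,0]
    print(n,s[i],rect(plane(c,q,.009)), "z",np.median(W[l==i][:,2]))
# pile by height
m=np.zeros(d.shape,bool);m[180:236,215:258]=1
for a,b in [(.015,.034),(.036,.055),(.056,.07),(.074,.1)]:
    k=m&(W[...,2]>a)&(W[...,2]<b);P=W[k]
    print(a,b,len(P),np.median(P,0).round(4),rect(P), )
for n,(u,v) in dict(tape=(280,267),car=(339,268)).items(): print(n,W[v,u].round(3))
E
```

```text
round [279 194  30  31 733] (array([531.5, 201.9]), array([82.4, 79.2]), 1.8) z 0.004442231865044111
hex [338 194  23  25 437] (array([544.3,  50.5]), array([66.1, 60.3]), 1.5) z 0.004866807215391233
bar [ 393  197   33   53 1097] (array([ 503. , -114.1]), array([136.3,  61.7]), 14.0) z 0.004505039847485293
block [ 453  199   34   49 1396] (array([ 508.1, -280.9]), array([125.2,  84.9]), -4.0) z 0.004221757207599541
0.015 0.034 233 [0.5148 0.3377 0.0273] (array([523.7, 359.4]), array([105.,  61.]), -12.7)
0.036 0.055 293 [0.5002 0.3614 0.0459] (array([525.6, 355.6]), array([110. ,  49.3]), -12.0)
0.056 0.07 239 [0.5239 0.3532 0.0633] (array([528.5, 359. ]), array([58.7, 57.2]), 47.0)
0.074 0.1 149 [0.53   0.3613 0.0852] (array([530. , 360.6]), array([38. , 35.6]), 82.2)
tape [0.373 0.232 0.029]
car [0.374 0.074 0.021]
```

>>> {"api": "carry_out", "payload": {"steps": [[[0, 0, -10], [5, -4, -1], 0], [[0, 0, -20], [10, -8, -2], 0], [[0, 0, -30], [15, -12, -3], 0], [[0, 0, -40], [20, -17, -4], 0], [[0, 0, -50], [25, -21, -5], 0], [[0, 0, -60], [30, -25, -6], 0], [[0, 0, -70], [35, -30, -7], 0], [[0, 0, -75], [39, -34, -7], 0]], "force": 60}}

```text
clock: 1.1
tcp_pos: [0.4339, -0.121, 0.3005]
orientation: [0.0, 0.687, 0.727, 0.0]
wrist_force: [0.4, 0.1, 0.3]
finger_gap: 0.0852
grip_force: 0.0
```

```bash
cat > go.py <<'E'
import sys
from workcell import env
from h import *
# go.py x y z phi [x y z phi ...]: turn about tool z (deg) and tool shift (cm) from now
s=env.get_state();M=rot(s["orientation"]);t=s["tcp_pos"]
print("t",round(s["clock"],2),"tcp",t.round(4),"phi",round(np.degrees(np.arctan2(M[1,0],M[0,0])),1),"tilt",np.degrees(np.arccos(-M[2,2])).round(2),"gap",round(s["finger_gap"],4),"F",s["wrist_force"].round(1),"q",np.degrees(s["joint_pos"]).round())
a=np.array(sys.argv[1:],float).reshape(-1,4)
for x,y,z,f in a:
    f=np.radians(f);T=np.array([[np.cos(f),np.sin(f),0],[np.sin(f),-np.cos(f),0],[0,0,-1]])
    print("turn",np.degrees(R.from_matrix(M.T@T).as_rotvec()).round(1),"shift",(M.T@(np.array([x,y,z])-t)*100).round(2))
E
python3 go.py 0.52 0.34 0.3 168
```

```text
t 1.1 tcp [ 0.4339 -0.121   0.3005] phi 93.3 tilt 0.06 gap 0.0852 F [0.4 0.1 0.3] q [-26.   3.  -6.  81.  -0.  61.]
turn [  0.    0.1 -74.7] shift [4.553e+01 1.123e+01 4.000e-02]
```

>>> {"api": "carry_out", "payload": {"steps": [[[0, 0, -10], [5, 1, 0], 0], [[0, 0, -20], [11, 2, 0], 0], [[0, 0, -30], [17, 4, 0], 0], [[0, 0, -40], [23, 6, 0], 0], [[0, 0, -50], [29, 8, 0], 0], [[0, 0, -60], [35, 9, 0], 0], [[0, 0, -70], [40, 10, 0], 0], [[0, 0, -75], [43, 11, 0], 0]]}}

```text
clock: 2.1
tcp_pos: [0.5192, 0.3152, 0.2992]
orientation: [-0.001, 0.101, 0.995, -0.0]
wrist_force: [-0.2, -0.2, -0.6]
finger_gap: 0.0852
grip_force: 0.0
```

```bash
python3 go.py; python3 - <<'E'
from workcell import env
import cv2,numpy as np
c=env.get_calibration("wrist");p,d=env.read_camera("wrist");print(c)
np.savez("w1.npz",p=p,d=d,c=c);cv2.imwrite("pics/w1.png",p[:,:,::-1])
E
```

```text
t 2.1 tcp [0.5192 0.3152 0.2992] phi 168.4 tilt 0.07 gap 0.0852 F [-0.2 -0.2 -0.6] q [24. 22. 17. 86.  0. 35.]
{'fx': 380.49658140734834, 'fy': 380.49658140734834, 'cx': 319.48321436392166, 'cy': 239.18997532176255, 'origin': array([0.44047426, 0.33079129, 0.44155429]), 'orientation': array([ 0.76500508, -0.12265744, -0.10013849,  0.62425529])}
```

View pics/w1.png

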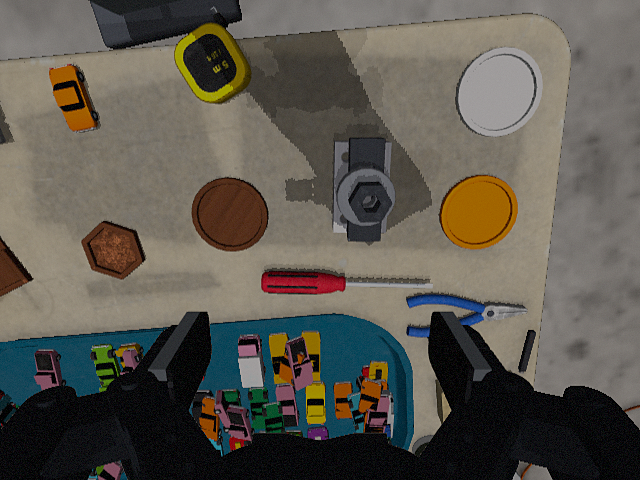

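The wrist view shows the nut at (371,200) on the spacer, with the bar and block running up and down the image. The round tray is at (230,213) and the hex tray at (113,249).

```bash
cat > pile.py <<'E'
from h import *
def comp(k,uv=None):
    n,l,s,ce=cv2.connectedComponentsWithStats(k.astype(np.uint8));i=1+np.argmax(s[1:,4])
    cs,_=cv2.findContours((l==i).astype(np.uint8),0,1);return max(cs,key=cv2.contourArea)[:,0],s[i,4]
def layers(c,d,bands,box=(.42,.64,.25,.47)):
    W=cloud(c,d);b=(W[...,0]>box[0])&(W[...,0]<box[1])&(W[...,1]>box[2])&(W[...,1]<box[3])&(d>0)
    for n,a,e,z in bands:
        k=b&(W[...,2]>a)&(W[...,2]<e)
        if k.sum()<50: print(n,"none");continue
        q,A=comp(k);P=plane(c,q,z)
        print(n,A,"z",np.median(W[k][:,2]).round(4),"rect",rect(P),"circ",[np.round(v,1) for v in cv2.minEnclosingCircle(np.float32(P[:,:2]*1000))])
        if n=="nut":
            h=P[:,:2]-P[:,:2].mean(0);an=np.radians(np.arange(0,60,2))
            w=[[np.ptp(h@[np.cos(t+o),np.sin(t+o)]) for o in (0,np.pi/3,2*np.pi/3)] for t in an]
            w=np.mean(w,1)*1000;print("flats normal deg",np.degrees(an[w.argmin()]).round(),w.min().round(1),w.max().round(1))
E
cat > trays.py <<'E'
from pile import *
def trays(c,p,pts):
    hsv=cv2.cvtColor(p,cv2.COLOR_RGB2HSV)
    for n,xy,r in pts:
        X=plane(c,np.stack(np.meshgrid(np.arange(640),np.arange(480)),-1).reshape(-1,2),.009).reshape(480,640,3)
        m=(np.hypot(X[...,0]-xy[0],X[...,1]-xy[1])<r)&(hsv[...,2]<150)&(hsv[...,1]>90)
        q,A=comp(m);P=plane(c,q,.009);print(n,A,rect(P),[np.round(v,1) for v in cv2.minEnclosingCircle(np.float32(P[:,:2]*1000))], q.min(0),q.max(0))
E
python3 - <<'E'
from trays import *
f=np.load("w1.npz",allow_pickle=True);c=f["c"].item()
layers(c,f["d"],[("block",.02,.034,.028),("bar",.038,.053,.046),("spacer",.057,.07,.064),("nut",.076,.095,.086)])
trays(c,f["p"],[("round",(.531,.202),.065),("hex",(.544,.05),.055)])
E
```

```text
block 910 z 0.0271 rect (array([628.2, 285.3]), array([74.7, 24.8]), 78.4) circ [array([622.4, 286.5]), np.float64(37.9)]
bar 1110 z 0.0457 rect (array([490.4, 367.3]), array([40.7, 37.1]), 78.4) circ [array([491.3, 367.1]), np.float64(26.9)]
spacer 1384 z 0.0637 rect (array([527.9, 360.6]), array([58.4, 58.3]), 78.4) circ [array([528. , 360.1]), np.float64(30.0)]
nut 1076 z 0.0856 rect (array([529.5, 361.8]), array([40.2, 37. ]), 78.4) circ [array([529.2, 362.2]), np.float64(21.0)]
flats normal deg 50.0 36.8 41.0
round 4411 (array([529.6, 204.7]), array([89., 87.]), 78.4) [array([529.7, 205.1]), np.float64(45.2)] [191 178] [267 250]
hex 2522 (array([543.6,  55. ]), array([77.5, 65.6]), -62.5) [array([543.8,  55.1]), np.float64(38.8)] [ 81 221] [144 278]
```

```bash
python3 go.py 0.5294 0.3619 0.13 200
```

```text
t 2.15 tcp [0.52   0.3177 0.2985] phi 168.6 tilt 0.11 gap 0.0853 F [0.9 1.8 0.5] q [24. 22. 17. 86.  0. 35.]
turn [  0.1  -0.1 -31.4] shift [-0.08  4.49 16.86]
```

>>> {"api": "carry_out", "payload": {"steps": [[[0, 0, -8], [0, 1, 4], 0], [[0, 0, -16], [0, 2, 8], 0], [[0, 0, -24], [0, 3, 12], 0], [[0, 0, -31], [0, 4, 16.5], 0], [[0, 0, -31], [0, 4, 16.8], 0], [[0, 0, -31], [0, 4, 16.8], 0], [[0, 0, -31], [0, 4, 16.8], 0], [[0, 0, -31], [0, 4, 16.8], 0]]}}

```text
clock: 3.15
tcp_pos: [0.5291, 0.3519, 0.1341]
orientation: [0.002, -0.165, 0.986, 0.0]
wrist_force: [-0.4, -0.6, 0.3]
finger_gap: 0.0853
grip_force: 0.0
```

```bash
python3 go.py 0.5294 0.3619 0.07 200; python3 - <<'E'
from workcell import env
from pile import *
c=env.get_calibration("wrist");p,d=env.read_camera("wrist");cv2.imwrite("pics/w2.png",p[:,:,::-1])
layers(c,d,[("nut",.076,.095,.086)])
E
```

```text
t 3.15 tcp [0.5291 0.3519 0.1341] phi -161.0 tilt 0.18 gap 0.0853 F [-0.4 -0.6  0.3] q [26. 27.  2. 65. -0.  7.]
turn [ 0.   0.2 -1. ] shift [-0.34  0.93  6.41]
nut 3280 z 0.0856 rect (array([528.4, 361.4]), array([43.8, 35.6]), 21.4) circ [array([528.3, 361.6]), np.float64(21.9)]
flats normal deg 50.0 37.6 42.2
```

View pics/w2.png

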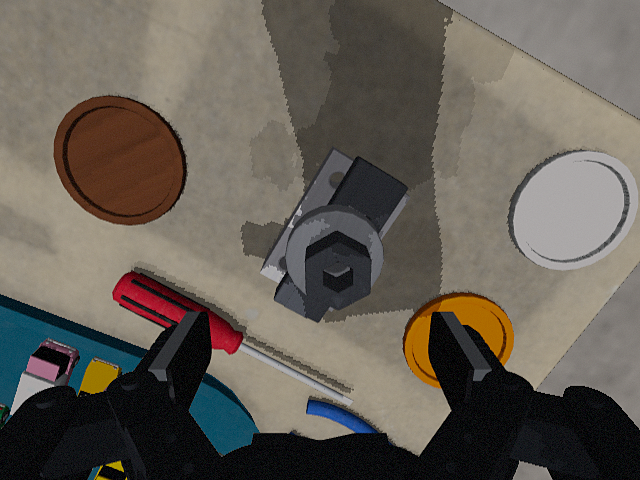

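The nut at (340,268) has two of its flats parallel to the fingers, so the turn is right. Next: shift about 9 mm sideways and go down.

>>> {"api": "carry_out", "payload": {"steps": [[[0, 0, -1], [-0.3, 0.9, 1], 0], [[0, 0, -1], [-0.3, 0.9, 1.5], 0], [[0, 0, -1], [-0.3, 0.9, 2], 0], [[0, 0, -1], [-0.3, 0.9, 2.5], 0], [[0, 0, -1], [-0.3, 0.9, 2.5], 0], [[0, 0, -1], [-0.3, 0.9, 2.5], 0], [[0, 0, -1], [-0.3, 0.9, 2.5], 0], [[0, 0, -1], [-0.3, 0.9, 2.5], 0]]}}

```text
clock: 4.2
tcp_pos: [0.5281, 0.3613, 0.1074]
orientation: [0.0, -0.174, 0.985, 0.0]
wrist_force: [-0.5, 0.6, 0.9]
finger_gap: 0.0853
grip_force: 0.0
```

```bash
python3 go.py 0.5288 0.3617 0.07 200
```

```text
t 4.2 tcp [0.5281 0.3613 0.1074] phi -159.9 tilt 0.03 gap 0.0853 F [-0.5  0.6  0.9] q [27. 28.  1. 62. -0.  7.]
turn [-0.   0.   0.1] shift [-0.08  0.02  3.74]
```

>>> {"api": "carry_out", "payload": {"steps": [[[0, 0, 0], [-0.1, 0, 1.5], 0], [[0, 0, 0], [-0.1, 0, 3], 0], [[0, 0, 0], [-0.1, 0, 3.7], 0], [[0, 0, 0], [-0.1, 0, 3.7], 0], [[0, 0, 0], [-0.1, 0, 3.7], 0], [[0, 0, 0], [-0.1, 0, 3.7], 80], [[0, 0, 0], [-0.1, 0, 3.7], 255], [[0, 0, 0], [-0.1, 0, 3.7], 255]], "force": 50}}

```text
clock: 5.2
tcp_pos: [0.5292, 0.3617, 0.0708]
orientation: [0.0, -0.174, 0.985, 0.0]
wrist_force: [0.0, -0.4, 1.1]
finger_gap: 0.0346
grip_force: 50.4
```

>>> {"api": "carry_out", "payload": {"steps": [[[0, 0, 0], [0, 0, 0], 255], [[0, 0, 0], [0, 0, 0], 255], [[0, 0, 0], [0, 0, 0], 255], [[0, 0, 0], [0, 0, 0], 255], [[0, 0, 0], [0, 0, -1], 255], [[0, 0, 0], [0, 0, -2], 255], [[0, 0, 0], [0, 0, -4], 255], [[0, 0, 0], [0, 0, -6], 255]]}}

```text
clock: 6.2
tcp_pos: [0.5286, 0.3614, 0.1307]
orientation: [-0.0, -0.174, 0.985, -0.0]
wrist_force: [-0.4, 0.2, -0.5]
finger_gap: 0.0347
grip_force: 50.3
```

```bash
python3 go.py 0.5437 0.053 0.15 168; python3 - <<'E'
from workcell import env
from pile import *
c=env.get_calibration("wrist");p,d=env.read_camera("wrist");np.savez("w3.npz",p=p,d=d,c=c)
cv2.imwrite("pics/w3.png",p[:,:,::-1])
E
```

```text
t 6.2 tcp [0.5286 0.3614 0.1307] phi -159.9 tilt 0.05 gap 0.0347 F [-0.4  0.2 -0.5] q [27. 28.  3. 65. -0.  7.]
turn [-0.  -0.  32.1] shift [  9.18 -29.48  -1.91]
```

View pics/w3.png

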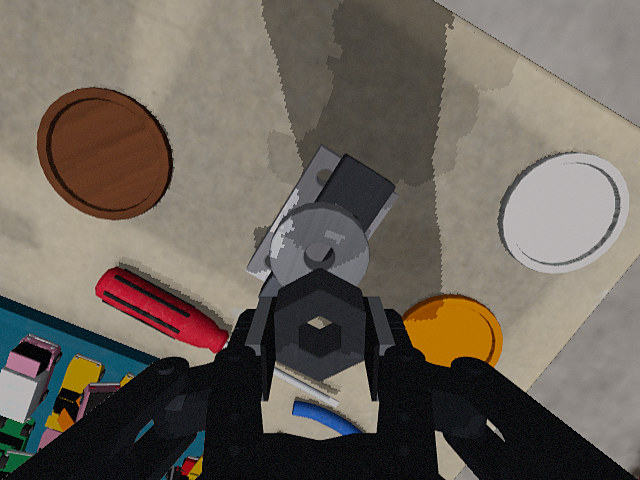

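The nut is held level between the pads, and the spacer at (320,250) stayed on the bar. Next I move past the hex tray and look at it from close by.

>>> {"api": "carry_out", "payload": {"steps": [[[0, 0, 0], [0, 0, -3], 255], [[0, 0, 5], [0.5, -5, -3], 255], [[0, 0, 10], [1, -10, -3], 255], [[0, 0, 16], [2, -16, -3], 255], [[0, 0, 22], [3, -22, -3], 255], [[0, 0, 28], [3.5, -28, -3], 255], [[0, 0, 32], [3.9, -31.4, -3], 255], [[0, 0, 32], [3.9, -31.4, -3], 255]]}}

```text
clock: 7.25
tcp_pos: [0.6006, 0.0505, 0.1599]
orientation: [0.0, 0.106, 0.994, -0.0]
wrist_force: [-0.5, -0.3, -1.9]
finger_gap: 0.0353
grip_force: 50.4
```

```bash
python3 - <<'E'
from workcell import env
from trays import *
c=env.get_calibration("wrist");p,d=env.read_camera("wrist");np.savez("w4.npz",p=p,d=d,c=c)
cv2.imwrite("pics/w4.png",p[:,:,::-1])
trays(c,p,[("round",(.531,.202),.065),("hex",(.544,.052),.055),("bar",(.503,-.114),.085)])
E
python3 go.py 0.5437 0.053 0.06 168
```

```text
round 13294 (array([530.2, 202.3]), array([90.6, 87.3]), 77.8) [array([530.5, 202.1]), np.float64(45.4)] [443  14] [571 146]
hex 6320 (array([544.7,  52.2]), array([73.4, 65.5]), -1.9) [array([544.6,  52.3]), np.float64(36.9)] [260  98] [353 196]
bar 17147 (array([ 502.3, -110.9]), array([139. ,  68.8]), 14.5) [array([ 503. , -110.7]), np.float64(76.0)] [ 0 26] [170 237]
t 7.3 tcp [0.6001 0.0521 0.1599] phi 168.0 tilt 0.04 gap 0.0352 F [-0.1 -0.1 -0.5] q [-3. 23. -1. 67.  0.  9.]
turn [ 0. -0. -0.] shift [ 5.53 -1.09  9.99]
```

View pics/w4.png

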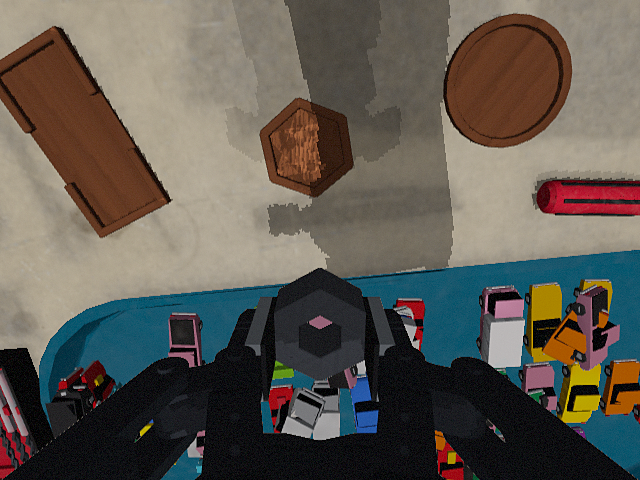

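The hex tray is at (307,147) and measures 66 mm across flats, as it should. Its centre is (0.5447, 0.0522).

>>> {"api": "carry_out", "payload": {"steps": [[[0, 0, 0], [3, -0.6, 3], 255], [[0, 0, 0], [5.4, -1.1, 6], 255], [[0, 0, 0], [5.4, -1.1, 9], 255], [[0, 0, 0], [5.4, -1.1, 11], 255], [[0, 0, 0], [5.4, -1.1, 12.5], 255], [[0, 0, 0], [5.4, -1.1, 12.5], 255], [[0, 0, 0], [5.4, -1.1, 12.5], 255], [[0, 0, 0], [5.4, -1.1, 12.5], 255]]}}

```text
clock: 8.3
tcp_pos: [0.5459, 0.0537, 0.0361]
orientation: [0.001, 0.104, 0.995, 0.0]
wrist_force: [0.3, -0.1, -1.5]
finger_gap: 0.0351
grip_force: 50.4
```

```bash
python3 go.py 0.5446 0.0522 0.0115 168
```

```text
t 8.3 tcp [0.5459 0.0537 0.0361] phi 168.1 tilt 0.11 gap 0.0351 F [ 0.3 -0.1 -1.5] q [ -3.  23. -19.  48.  -0.   9.]
turn [0.  0.1 0.1] shift [ 0.1  -0.17  2.46]
```

>>> {"api": "carry_out", "payload": {"steps": [[[0, 0, 0], [0.1, -0.1, 1], 255], [[0, 0, 0], [0.1, -0.1, 1.8], 255], [[0, 0, 0], [0.1, -0.1, 2.3], 255], [[0, 0, 0], [0.1, -0.1, 2.4], 255], [[0, 0, 0], [0.1, -0.1, 2.4], 255], [[0, 0, 0], [0.1, -0.1, 2.4], 255], [[0, 0, 0], [0.1, -0.1, 2.4], 110], [[0, 0, 0], [0.1, -0.1, 2.4], 80]]}}

```text
clock: 9.3
tcp_pos: [0.5441, 0.0528, 0.0114]
orientation: [0.0, 0.104, 0.995, -0.0]
wrist_force: [0.9, 0.7, -0.0]
finger_gap: 0.0586
grip_force: 0.0
```

>>> {"api": "carry_out", "payload": {"steps": [[[0, 0, 0], [0, 0, 0], 60], [[0, 0, 0], [0, 0, 0], 60], [[0, 0, 0], [0, 0, -2], 0], [[0, 0, 0], [0, 0, -5], 0], [[0, 0, 0], [0, 0, -10], 0], [[0, 0, 0], [-3, 0, -14], 0], [[0, 0, 0], [-6, 0, -16], 0], [[0, 0, 0], [-6, 0, -16], 0]]}}

```text
clock: 10.3
tcp_pos: [0.6054, 0.0399, 0.173]
orientation: [0.003, 0.104, 0.995, 0.0]
wrist_force: [0.2, -0.4, -0.3]
finger_gap: 0.085
grip_force: 0.0
```

```bash
python3 go.py 0.528 0.3601 0.11 168 0.6 .36 .2 168; python3 - <<'E'
from workcell import env
from trays import *
c=env.get_calibration("wrist");p,d=env.read_camera("wrist")
cv2.imwrite("pics/w5.png",p[:,:,::-1])
layers(c,d,[("nut",.018,.035,.026)],box=(.5,.59,.01,.1))
E
```

```text
t 10.3 tcp [0.6054 0.0399 0.173 ] phi 168.1 tilt 0.29 gap 0.085 F [ 0.2 -0.4 -0.3] q [-4. 22.  1. 68. -0.  8.]
turn [0.  0.3 0.1] shift [14.24 29.72  6.25]
turn [0.  0.3 0.1] shift [ 7.14 31.21 -2.72]
nut 1711 z 0.0257 rect (array([545.3,  51.9]), array([40. , 35.3]), -10.8) circ [array([545.4,  52.1]), np.float64(20.2)]
flats normal deg 18.0 35.7 40.1
```

The nut lies in its tray with its top at 26 mm and centre (0.5453, 0.052). The spacer is next.

>>> {"api": "carry_out", "payload": {"steps": [[[0, 0, 0], [1, 4, 0], 0], [[0, 0, 0], [2.5, 10, 0], 0], [[0, 0, 0], [4, 16, 0], 0], [[0, 0, 0], [5.5, 21, 0], 0], [[0, 0, 0], [7, 26, 0], 0], [[0, 0, 0], [8, 31, 0], 0], [[0, 0, 0], [8, 31, 0], 0], [[0, 0, 0], [8, 31, 0], 0]]}}

```text
clock: 11.35
tcp_pos: [0.5867, 0.3598, 0.1697]
orientation: [-0.001, 0.103, 0.995, -0.001]
wrist_force: [-0.1, 0.0, 0.3]
finger_gap: 0.0853
grip_force: 0.0
```

```bash
python3 - <<'E'
from workcell import env
from trays import *
c=env.get_calibration("wrist");p,d=env.read_camera("wrist");np.savez("w6.npz",p=p,d=d,c=c)
cv2.imwrite("pics/w6.png",p[:,:,::-1])
layers(c,d,[("block",.02,.034,.028),("bar",.038,.053,.046),("spacer",.057,.07,.064)],box=(.44,.6,.27,.45))
trays(c,p,[("round",(.531,.202),.065)])
E
python3 go.py 0.528 0.3601 0.09 168
```

```text
block 814 z 0.0276 rect (array([491.2, 343. ]), array([38.3, 12.9]), -12.1) circ [array([491.2, 343. ]), np.float64(20.0)]
bar 2626 z 0.0457 rect (array([489.2, 370.2]), array([35.6, 33.7]), 77.0) circ [array([489.9, 370.3]), np.float64(23.9)]
spacer 6244 z 0.0636 rect (array([528.4, 360.7]), array([58.7, 58. ]), 78.1) circ [array([528.5, 360.6]), np.float64(29.6)]
round 9747 (array([530.2, 205.8]), array([91.4, 87.4]), 78.2) [array([529.9, 205.9]), np.float64(45.7)] [ 61 132] [175 240]
t 11.4 tcp [0.5872 0.3592 0.1701] phi 168.1 tilt 0.15 gap 0.0855 F [ 0.4 -0.   0.5] q [25. 32. 16. 74. -0. 37.]
turn [-0.1 -0.1  0.1] shift [ 5.79 -1.12  8.02]
```

View pics/w6.png

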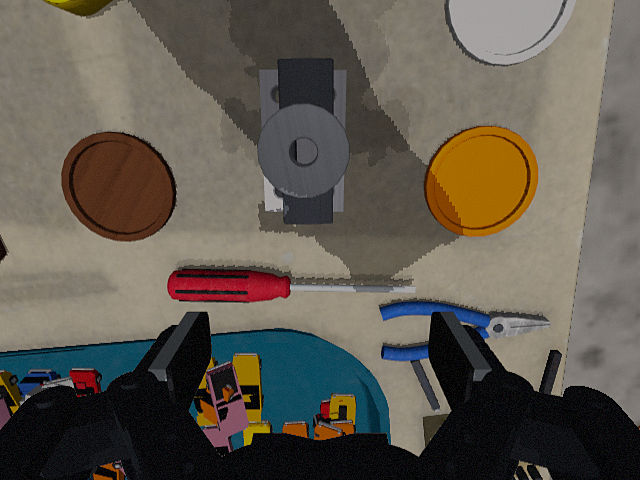

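The spacer is at (304,151) over the bar. Its centre is (0.5284, 0.3607) with the top at 64 mm and the 60 mm diameter expected.

>>> {"api": "carry_out", "payload": {"steps": [[[0, 0, 0], [3, -0.6, 1], 0], [[0, 0, 0], [5.8, -1.1, 3], 0], [[0, 0, 0], [5.8, -1.1, 6], 0], [[0, 0, 0], [5.8, -1.1, 7.5], 0], [[0, 0, 0], [5.8, -1.1, 8], 0], [[0, 0, 0], [5.8, -1.1, 8], 0], [[0, 0, 0], [5.8, -1.1, 8], 0], [[0, 0, 0], [5.8, -1.1, 8], 0]]}}

```text
clock: 12.4
tcp_pos: [0.5298, 0.3618, 0.0919]
orientation: [0.001, 0.104, 0.995, 0.0]
wrist_force: [-0.0, 0.6, -1.0]
finger_gap: 0.0857
grip_force: 0.0
```

```bash
python3 go.py 0.5284 0.3606 0.048 168
```

```text
t 12.4 tcp [0.5298 0.3618 0.0919] phi 168.1 tilt 0.08 gap 0.0857 F [-0.   0.6 -1. ] q [27. 29. -0. 60. -0. 39.]
turn [0.  0.1 0.1] shift [ 0.11 -0.15  4.39]
```

>>> {"api": "carry_out", "payload": {"steps": [[[0, 0, 0], [0.1, -0.1, 1.5], 0], [[0, 0, 0], [0.1, -0.1, 3], 0], [[0, 0, 0], [0.1, -0.1, 4], 0], [[0, 0, 0], [0.1, -0.1, 4.3], 0], [[0, 0, 0], [0.1, -0.1, 4.3], 0], [[0, 0, 0], [0.1, -0.1, 4.3], 40], [[0, 0, 0], [0.1, -0.1, 4.3], 255], [[0, 0, 0], [0.1, -0.1, 4.3], 255]], "force": 60}}

```text
clock: 13.4
tcp_pos: [0.5285, 0.3611, 0.0497]
orientation: [0.001, 0.104, 0.995, 0.001]
wrist_force: [-2.0, -1.0, 5.1]
finger_gap: 0.0575
grip_force: 62.8
```

>>> {"api": "carry_out", "payload": {"steps": [[[0, 0, 0], [0, 0, 0], 255], [[0, 0, 0], [0, 0, 0], 255], [[0, 0, 0], [0, 0, 0], 255], [[0, 0, 0], [0, 0, 0], 255], [[0, 0, 0], [0, 0, -1], 255], [[0, 0, 0], [0, 0, -2], 255], [[0, 0, 0], [0, 0, -4], 255], [[0, 0, 0], [0, 0, -7], 255]]}}

```text
clock: 14.4
tcp_pos: [0.5272, 0.3603, 0.1181]
orientation: [-0.001, 0.104, 0.995, -0.001]
wrist_force: [0.7, -0.1, -2.1]
finger_gap: 0.0575
grip_force: 64.4
```

```bash
python3 go.py 0.59 0.2025 0.15 168;  python3 - <<'E'
from workcell import env
from trays import *
c=env.get_calibration("wrist");p,d=env.read_camera("wrist");np.savez("w7.npz",p=p,d=d,c=c)
cv2.imwrite("pics/w7.png",p[:,:,::-1])
E
```

```text
t 14.4 tcp [0.5272 0.3603 0.1181] phi 168.1 tilt 0.13 gap 0.0575 F [ 0.7 -0.1 -2.1] q [27. 28.  2. 64. -0. 39.]
turn [-0.1 -0.1  0.1] shift [ -9.39 -14.15  -3.18]
```

View pics/w7.png

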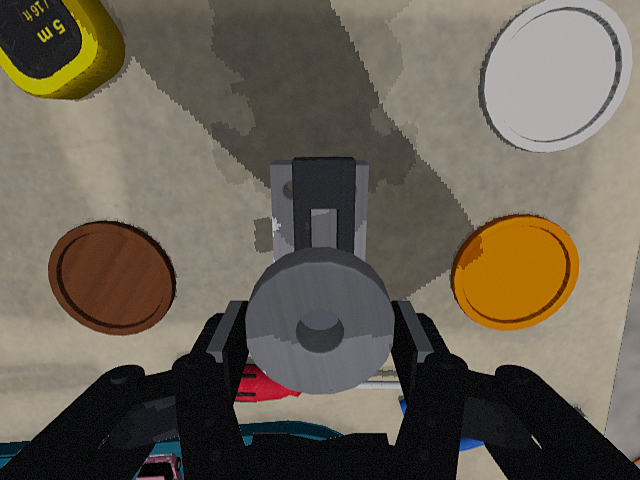

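The spacer is held level at (320,320), and the bar and block are undisturbed. Next I look at the round tray from straight on.

>>> {"api": "carry_out", "payload": {"steps": [[[0, 0, 0], [-2, -2, -3], 255], [[0, 0, 0], [-4, -5, -3], 255], [[0, 0, 0], [-6, -8, -3], 255], [[0, 0, 0], [-8, -12, -3], 255], [[0, 0, 0], [-9.4, -14.1, -3], 255], [[0, 0, 0], [-9.4, -14.1, -3], 255], [[0, 0, 0], [-9.4, -14.1, -3], 255], [[0, 0, 0], [-9.4, -14.1, -3], 255]]}}

```text
clock: 15.45
tcp_pos: [0.5905, 0.2044, 0.148]
orientation: [-0.0, 0.103, 0.995, 0.0]
wrist_force: [-0.2, 0.5, -2.4]
finger_gap: 0.057
grip_force: 64.9
```

```bash
python3 - <<'E'
from workcell import env
from trays import *
c=env.get_calibration("wrist");p,d=env.read_camera("wrist");np.savez("w8.npz",p=p,d=d,c=c)
cv2.imwrite("pics/w8.png",p[:,:,::-1])
trays(c,p,[("round",(.531,.202),.065)])
E
python3 go.py 0.5303 0.203 0.03 168
```

```text
round 12224 (array([530.2, 204. ]), array([88.2, 87.9]), 74.5) [array([530.4, 203.8]), np.float64(44.5)] [241  79] [363 205]
t 15.5 tcp [0.5904 0.2044 0.1481] phi 168.2 tilt 0.01 gap 0.0572 F [-0.5  0.3 -1.2] q [12. 25.  2. 66.  0. 24.]
turn [-0.  -0.   0.2] shift [ 5.86 -1.37 11.81]
```

>>> {"api": "carry_out", "payload": {"steps": [[[0, 0, 0], [3, -0.7, 3], 255], [[0, 0, 0], [5.8, -1.3, 6], 255], [[0, 0, 0], [5.8, -1.3, 9], 255], [[0, 0, 0], [5.8, -1.3, 11], 255], [[0, 0, 0], [5.8, -1.3, 12], 255], [[0, 0, 0], [5.8, -1.3, 12], 255], [[0, 0, 0], [5.8, -1.3, 12], 255], [[0, 0, 0], [5.8, -1.3, 12], 255]]}}

```text
clock: 16.5
tcp_pos: [0.5323, 0.2028, 0.0291]
orientation: [0.001, 0.104, 0.995, 0.0]
wrist_force: [-0.3, 0.4, -3.3]
finger_gap: 0.0568
grip_force: 64.9
```

```bash
python3 go.py 0.5303 0.2036 0.0075 168
```

```text
t 16.5 tcp [0.5323 0.2028 0.0291] phi 168.1 tilt 0.1 gap 0.0568 F [-0.3  0.4 -3.3] q [ 13.  25. -17.  48.  -0.  25.]
turn [0.  0.1 0.1] shift [0.21 0.03 2.16]
```

>>> {"api": "carry_out", "payload": {"steps": [[[0, 0, 0], [0.1, 0, 0.8], 255], [[0, 0, 0], [0.1, 0, 1.5], 255], [[0, 0, 0], [0.1, 0, 1.9], 255], [[0, 0, 0], [0.1, 0, 2.05], 255], [[0, 0, 0], [0.1, 0, 2.05], 255], [[0, 0, 0], [0.1, 0, 2.05], 255], [[0, 0, 0], [0.1, 0, 2.05], 50], [[0, 0, 0], [0.1, 0, 2.05], 0]]}}

```text
clock: 17.5
tcp_pos: [0.5311, 0.2029, 0.0079]
orientation: [0.001, 0.104, 0.995, 0.0]
wrist_force: [-0.3, -0.3, 0.2]
finger_gap: 0.0844
grip_force: 0.0
```

>>> {"api": "carry_out", "payload": {"steps": [[[0, 0, 0], [0, 0, 0], 0], [[0, 0, 0], [0, 0, 0], 0], [[0, 0, 0], [0, 0, -2], 0], [[0, 0, 0], [0, 0, -5], 0], [[0, 0, 0], [0, 0, -10], 0], [[0, 0, 0], [-3, 0, -14], 0], [[0, 0, 0], [-6, 0, -15], 0], [[0, 0, 0], [-6, 0, -15], 0]]}}

```text
clock: 18.5
tcp_pos: [0.5918, 0.1901, 0.1589]
orientation: [0.002, 0.104, 0.995, 0.0]
wrist_force: [-1.1, 0.5, -1.1]
finger_gap: 0.0853
grip_force: 0.0
```

```bash
python3 go.py 0.59 0.36 0.17 168; python3 - <<'E'
from workcell import env
from trays import *
c=env.get_calibration("wrist");p,d=env.read_camera("wrist")
layers(c,d,[("spacer",.015,.03,.022)],box=(.49,.58,.16,.25))
E
```

```text
t 18.5 tcp [0.5918 0.1901 0.1589] phi 168.0 tilt 0.22 gap 0.0853 F [-1.1  0.5 -1.1] q [10. 25.  2. 67. -0. 22.]
turn [0.1 0.2 0. ] shift [ 3.7  16.59 -1.1 ]
spacer 5097 z 0.0216 rect (array([530.4, 202.5]), array([58.6, 58.4]), 78.0) circ [array([530.6, 202.4]), np.float64(29.7)]
```

The spacer lies flat with its top at 22 mm, about 1 mm off the tray's centre. The bar is next.

>>> {"api": "carry_out", "payload": {"steps": [[[0, 0, 0], [1, 4, 0], 0], [[0, 0, 0], [2, 8, 0], 0], [[0, 0, 0], [3, 12, 0], 0], [[0, 0, 0], [3.7, 16.6, -1], 0], [[0, 0, 0], [3.7, 16.6, -1], 0], [[0, 0, 0], [3.7, 16.6, -1], 0], [[0, 0, 0], [3.7, 16.6, -1], 0], [[0, 0, 0], [3.7, 16.6, -1], 0]]}}

```text
clock: 19.55
tcp_pos: [0.5872, 0.3593, 0.1675]
orientation: [-0.0, 0.104, 0.995, -0.0]
wrist_force: [0.1, 0.8, 1.2]
finger_gap: 0.0855
grip_force: 0.0
```

```bash
python3 - <<'E'
from workcell import env
from trays import *
c=env.get_calibration("wrist");p,d=env.read_camera("wrist");np.savez("w9.npz",p=p,d=d,c=c)
cv2.imwrite("pics/w9.png",p[:,:,::-1])
layers(c,d,[("block",.02,.034,.028),("bar",.038,.053,.046),("all",.02,.053,.04)],box=(.44,.61,.27,.45))
E
python3 go.py 0.524 0.361 0.09 168
```

```text
block 2506 z 0.0277 rect (array([521.2, 337. ]), array([99.8, 13.7]), -11.9) circ [array([521.2, 336.9]), np.float64(50.3)]
bar 6968 z 0.0456 rect (array([526.6, 362.4]), array([109.9,  35.2]), -11.4) circ [array([526.6, 362.6]), np.float64(57.0)]
all 13030 z 0.0445 rect (array([526.6, 360. ]), array([112.5,  57.4]), -12.0) circ [array([527. , 362.3]), np.float64(58.3)]
t 19.6 tcp [0.5873 0.3595 0.1676] phi 168.0 tilt 0.03 gap 0.0853 F [ 0.5 -0.5 -0.1] q [25. 32. 15. 73. -0. 37.]
turn [-0. -0.  0.] shift [ 6.22 -1.16  7.76]
```

View pics/w9.png

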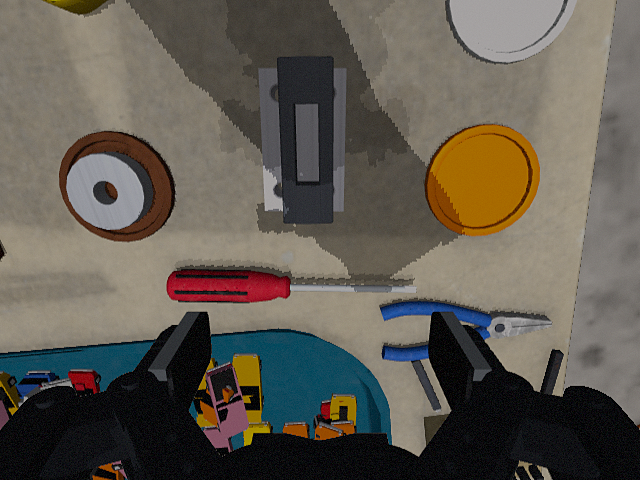

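The bar is bare now, centred near (305,140) with its long axis along the block and matching its 110 x 36 mm size. The spacer sits inside the round tray at (117,186).

>>> {"api": "carry_out", "payload": {"steps": [[[0, 0, 0], [3, -0.5, 1], 0], [[0, 0, 0], [6, -1, 3], 0], [[0, 0, 0], [6, -1, 6], 0], [[0, 0, 0], [6, -1, 8.5], 0], [[0, 0, 0], [6, -1, 9.5], 0], [[0, 0, 0], [6, -1, 9.5], 0], [[0, 0, 0], [6, -1, 9.5], 0], [[0, 0, 0], [6, -1, 9.5], 0]]}}

```text
clock: 20.6
tcp_pos: [0.5273, 0.3634, 0.0738]
orientation: [0.001, 0.104, 0.995, 0.001]
wrist_force: [-0.5, -0.2, -0.7]
finger_gap: 0.0854
grip_force: 0.0
```

```bash
python3 go.py 0.5265 0.3624 0.031 168.5
```

```text
t 20.6 tcp [0.5273 0.3634 0.0738] phi 168.1 tilt 0.12 gap 0.0854 F [-0.5 -0.2 -0.7] q [27. 30. -2. 58. -0. 39.]
turn [ 0.1  0.1 -0.4] shift [ 0.06 -0.12  4.28]
```

>>> {"api": "carry_out", "payload": {"steps": [[[0, 0, 0], [0, -0.1, 1.5], 0], [[0, 0, 0], [0, -0.1, 3], 0], [[0, 0, 0], [0, -0.1, 3.8], 0], [[0, 0, 0], [0, -0.1, 4.2], 0], [[0, 0, 0], [0, -0.1, 4.2], 0], [[0, 0, 0], [0, -0.1, 4.2], 60], [[0, 0, 0], [0, -0.1, 4.2], 255], [[0, 0, 0], [0, -0.1, 4.2], 255]], "force": 60}}

```text
clock: 21.6
tcp_pos: [0.5267, 0.3625, 0.0315]
orientation: [0.001, 0.104, 0.995, 0.0]
wrist_force: [0.9, -0.3, -0.7]
finger_gap: 0.0342
grip_force: 60.6
```

>>> {"api": "carry_out", "payload": {"steps": [[[0, 0, 0], [0, 0, 0], 255], [[0, 0, 0], [0, 0, 0], 255], [[0, 0, 0], [0, 0, 0], 255], [[0, 0, 0], [0, 0, 0], 255], [[0, 0, 0], [0, 0, -1], 255], [[0, 0, 0], [0, 0, -2], 255], [[0, 0, 0], [0, 0, -4], 255], [[0, 0, 0], [0, 0, -8], 255]]}}

```text
clock: 22.6
tcp_pos: [0.5246, 0.3612, 0.1094]
orientation: [-0.002, 0.104, 0.995, -0.001]
wrist_force: [1.2, 0.8, -3.0]
finger_gap: 0.0347
grip_force: 60.4
```

```bash
python3 go.py 0.57 -0.1 0.17 194.5;  python3 - <<'E'
from workcell import env
from trays import *
c=env.get_calibration("wrist");p,d=env.read_camera("wrist")
cv2.imwrite("pics/w10.png",p[:,:,::-1])
E
```

```text
t 22.6 tcp [0.5246 0.3612 0.1094] phi 168.1 tilt 0.29 gap 0.0347 F [ 1.2  0.8 -3. ] q [27. 28.  1. 63. -0. 39.]
turn [ -0.1  -0.3 -26.4] shift [-13.94 -44.21  -5.97]
```

View pics/w10.png

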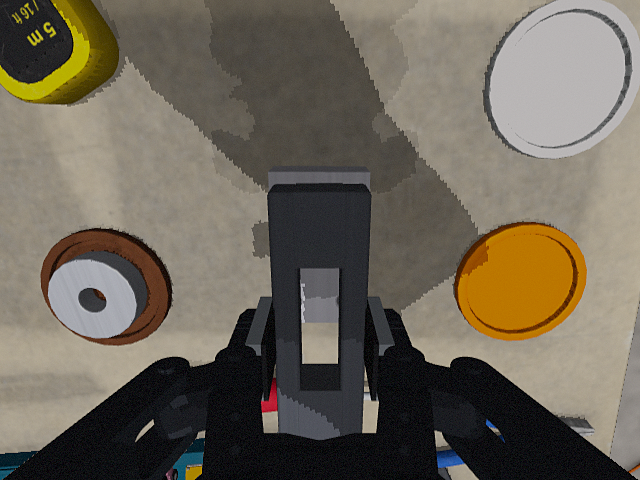

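The bar is held level, and the block stays on the table beneath it. Next I look at the bar tray from the side on the way.

```bash
python3 go.py 0.59 -0.03 0.18 194.5
```

```text
t 22.65 tcp [0.5279 0.363  0.1169] phi 168.1 tilt 0.31 gap 0.0345 F [1.9 1.3 2.3] q [27. 28.  1. 63. -0. 39.]
turn [  0.1   0.3 -26.4] shift [-14.21 -37.15  -6.38]
```

>>> {"api": "carry_out", "payload": {"steps": [[[0, 0, -3], [-2, -4, -5], 255], [[0, 0, -7], [-4, -9, -6], 255], [[0, 0, -11], [-6, -14, -6], 255], [[0, 0, -15], [-8, -20, -6], 255], [[0, 0, -19], [-10, -26, -6], 255], [[0, 0, -23], [-12, -32, -6], 255], [[0, 0, -26.4], [-14.2, -37, -6], 255], [[0, 0, -26.4], [-14.2, -37, -6], 255]]}}

```text
clock: 23.65
tcp_pos: [0.5896, -0.0336, 0.1706]
orientation: [0.0, -0.123, 0.992, -0.001]
wrist_force: [0.0, 0.6, -2.8]
finger_gap: 0.0345
grip_force: 61.3
```

```bash
python3 - <<'E'
from workcell import env
from trays import *
c=env.get_calibration("wrist");p,d=env.read_camera("wrist");np.savez("w11.npz",p=p,d=d,c=c)
cv2.imwrite("pics/w11.png",p[:,:,::-1])
trays(c,p,[("bar",(.503,-.112),.085),("block",(.508,-.281),.085)])
E
python3 go.py 0.503 -0.112 0.06 194.5
```

```text
bar 15361 (array([ 511. , -110.8]), array([121.6,  66. ]), 14.6) [array([ 510.8, -111.2]), np.float64(68.5)] [193   0] [292 175]
block 10120 (array([ 525., -261.]), array([97. , 57.9]), -3.6) [array([ 524.8, -259.1]), np.float64(55.2)] [0 0] [ 87 134]
t 23.7 tcp [ 0.5889 -0.0313  0.1705] phi -165.8 tilt 0.01 gap 0.0348 F [ 0.3  0.8 -2.8] q [-11.  21.  -2.  67.   0. -25.]
turn [ 0.  -0.  -0.3] shift [10.31 -5.71 11.05]
```

View pics/w11.png

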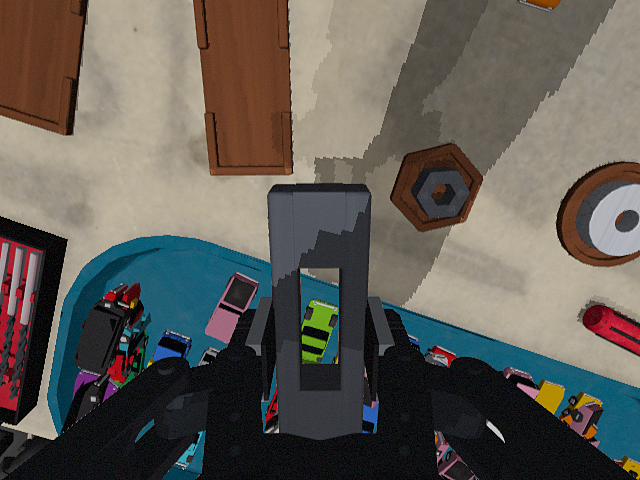

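The far end of the bar tray is at (250,170), and its near end is cut off by the frame. Allowing for that, the centre is (0.5024, -0.1125) at 14.5 deg, which agrees with the other views. The nut sits inside the hex tray at (439,193).

>>> {"api": "carry_out", "payload": {"steps": [[[0, 0, 0], [4, -2, 0], 255], [[0, 0, 0], [8, -4, 2], 255], [[0, 0, 0], [10.4, -5.7, 6], 255], [[0, 0, 0], [10.4, -5.7, 10], 255], [[0, 0, 0], [10.4, -5.7, 13], 255], [[0, 0, 0], [10.4, -5.7, 13.5], 255], [[0, 0, 0], [10.4, -5.7, 13.5], 255], [[0, 0, 0], [10.4, -5.7, 13.5], 255]]}}

```text
clock: 24.7
tcp_pos: [0.5038, -0.1104, 0.0372]
orientation: [0.001, -0.127, 0.992, -0.001]
wrist_force: [0.3, 0.1, -2.4]
finger_gap: 0.0346
grip_force: 61.4
```

```bash
python3 go.py 0.5024 -0.1125 0.008 194.5;  python3 - <<'E'
from workcell import env
from trays import *
c=env.get_calibration("wrist");p,d=env.read_camera("wrist")
cv2.imwrite("pics/w12.png",p[:,:,::-1])
E
```

```text
t 24.7 tcp [ 0.5038 -0.1104  0.0372] phi -165.5 tilt 0.16 gap 0.0346 F [ 0.3  0.1 -2.4] q [-21.  20. -24.  46.   0. -36.]
turn [-0.1  0.1  0. ] shift [ 0.19 -0.16  2.92]
```

View pics/w12.png

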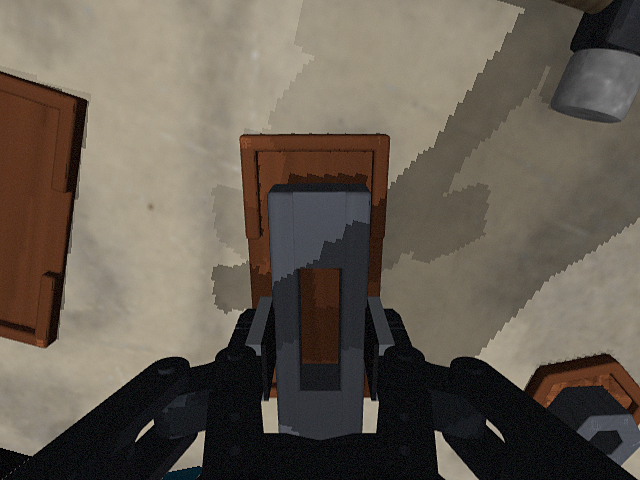

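The bar is centred over its tray and parallel to it. Now I lower and release it.

>>> {"api": "carry_out", "payload": {"steps": [[[0, 0, 0], [0.1, -0.1, 1], 255], [[0, 0, 0], [0.1, -0.1, 2], 255], [[0, 0, 0], [0.1, -0.1, 2.6], 255], [[0, 0, 0], [0.1, -0.1, 2.8], 255], [[0, 0, 0], [0.1, -0.1, 2.8], 255], [[0, 0, 0], [0.1, -0.1, 2.8], 255], [[0, 0, 0], [0.1, -0.1, 2.8], 100], [[0, 0, 0], [0.1, -0.1, 2.8], 60]]}}

```text
clock: 25.75
tcp_pos: [0.5023, -0.1119, 0.0081]
orientation: [0.001, -0.126, 0.992, -0.0]
wrist_force: [0.4, -0.9, 0.0]
finger_gap: 0.0654
grip_force: 0.0
```

>>> {"api": "carry_out", "payload": {"steps": [[[0, 0, 0], [0, 0, 0], 60], [[0, 0, 0], [0, 0, 0], 60], [[0, 0, 0], [0, 0, -2], 60], [[0, 0, 0], [0, 0, -5], 0], [[0, 0, 0], [0, 0, -10], 0], [[0, 0, 0], [-4, 0, -14], 0], [[0, 0, 0], [-8, 0, -17], 0], [[0, 0, 0], [-10, 0, -19], 0]]}}

```text
clock: 26.75
tcp_pos: [0.6008, -0.0863, 0.1996]
orientation: [0.001, -0.127, 0.992, -0.001]
wrist_force: [0.3, 0.2, -0.1]
finger_gap: 0.0857
grip_force: 0.0
```

```bash
python3 go.py 0.59 0.34 0.18 168; python3 - <<'E'
from workcell import env
from trays import *
c=env.get_calibration("wrist");p,d=env.read_camera("wrist")
cv2.imwrite("pics/w13.png",p[:,:,::-1])
layers(c,d,[("bar",.015,.03,.022)],box=(.42,.58,-.17,-.05))
trays(c,p,[("bar",(.503,-.112),.085),("block",(.508,-.281),.085)])
E
```

```text
t 26.75 tcp [ 0.6008 -0.0863  0.1996] phi -165.5 tilt 0.18 gap 0.0857 F [ 0.3  0.2 -0.1] q [-16.  22.   4.  72.  -0. -30.]
turn [-0.1  0.2 26.5] shift [-9.65 41.54  1.92]
bar 5519 z 0.0216 rect (array([ 501.8, -112.2]), array([109.5,  35.8]), 14.8) circ [array([ 502.1, -112.2]), np.float64(56.9)]
bar 6797 (array([ 506.9, -112.3]), array([129.6,  65.5]), 14.6) [array([ 506.8, -112.2]), np.float64(72.3)] [276   0] [361 171]
block 14067 (array([ 519.9, -279.8]), array([104.9,  92.1]), -3.9) [array([ 519.5, -279.7]), np.float64(69.4)] [44  0] [180 133]
```

The bar lies flat with its top at 22 mm and centre (0.5018, -0.1122), within 2 mm of the tray's centre. The block is next.

>>> {"api": "carry_out", "payload": {"steps": [[[0, 0, 4], [-1, 5, 0], 0], [[0, 0, 8], [-2, 10, 0], 0], [[0, 0, 12], [-3.5, 16, 0], 0], [[0, 0, 16], [-5, 22, 0], 0], [[0, 0, 20], [-6.5, 28, 1], 0], [[0, 0, 24], [-8, 34, 2], 0], [[0, 0, 26.5], [-9.6, 40, 2], 0], [[0, 0, 26.5], [-9.6, 41.5, 2], 0]]}}

```text
clock: 27.8
tcp_pos: [0.5863, 0.3426, 0.1762]
orientation: [-0.001, 0.102, 0.995, -0.0]
wrist_force: [0.6, 0.1, 0.1]
finger_gap: 0.0854
grip_force: 0.0
```

```bash
python3 - <<'E'
from workcell import env
from trays import *
c=env.get_calibration("wrist");p,d=env.read_camera("wrist")
cv2.imwrite("pics/w14.png",p[:,:,::-1])
layers(c,d,[("block",.02,.034,.028)],box=(.44,.61,.27,.45))
E
python3 go.py 0.525 0.359 0.08 168
```

```text
block 10701 z 0.0277 rect (array([526. , 359.6]), array([99.6, 59.9]), -12.0) circ [array([526. , 359.7]), np.float64(57.8)]
t 27.85 tcp [0.5858 0.3426 0.1764] phi 168.3 tilt 0.1 gap 0.0852 F [-1.1  1.4 -0.2] q [24. 31. 15. 74.  0. 35.]
turn [-0.  -0.1  0.3] shift [6.27 0.37 9.65]
```

View pics/w14.png

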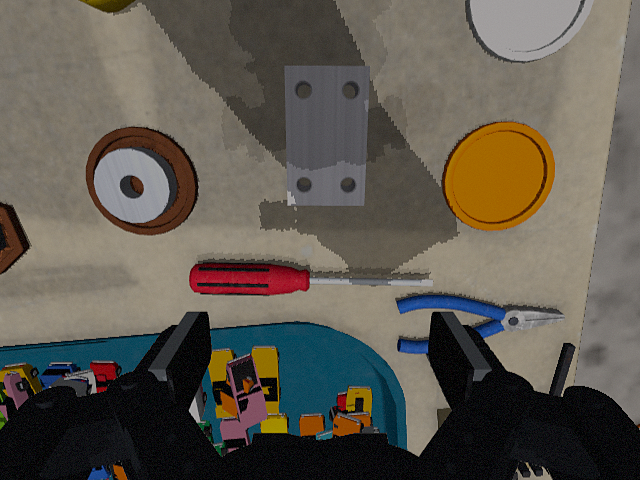

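The block is bare at (327,137) and matches 100 x 60 mm. Its centre is (0.526, 0.3596) at -12 deg.

>>> {"api": "carry_out", "payload": {"steps": [[[0, 0, 0], [3, 0.2, 1], 0], [[0, 0, 0], [6.2, 0.4, 4], 0], [[0, 0, 0], [6.2, 0.4, 8], 0], [[0, 0, 0], [6.2, 0.4, 11], 0], [[0, 0, 0], [6.2, 0.4, 12.5], 0], [[0, 0, 0], [6.2, 0.4, 12.5], 0], [[0, 0, 0], [6.2, 0.4, 12.5], 0], [[0, 0, 0], [6.2, 0.4, 12.5], 0]]}}

```text
clock: 28.85
tcp_pos: [0.5289, 0.3564, 0.0541]
orientation: [0.001, 0.105, 0.995, 0.001]
wrist_force: [-0.7, 0.0, -0.3]
finger_gap: 0.0853
grip_force: 0.0
```

```bash
python3 go.py 0.526 0.3596 0.006 168
```

```text
t 28.85 tcp [0.5289 0.3564 0.0541] phi 168.0 tilt 0.15 gap 0.0853 F [-0.7  0.  -0.3] q [27. 30. -4. 55. -0. 39.]
turn [ 0.1  0.1 -0. ] shift [0.36 0.25 4.81]
```

>>> {"api": "carry_out", "payload": {"steps": [[[0, 0, 0], [0.2, 0.2, 1], 0], [[0, 0, 0], [0.2, 0.2, 2.5], 0], [[0, 0, 0], [0.2, 0.2, 4], 0], [[0, 0, 0], [0.2, 0.2, 4.7], 0], [[0, 0, 0], [0.2, 0.2, 4.7], 0], [[0, 0, 0], [0.2, 0.2, 4.7], 40], [[0, 0, 0], [0.2, 0.2, 4.7], 255], [[0, 0, 0], [0.2, 0.2, 4.7], 255]], "force": 80}}

```text
clock: 29.85
tcp_pos: [0.5272, 0.359, 0.007]
orientation: [0.001, 0.105, 0.995, 0.001]
wrist_force: [-1.2, 0.1, 5.1]
finger_gap: 0.0582
grip_force: 89.0
```

>>> {"api": "carry_out", "payload": {"steps": [[[0, 0, 0], [0, 0, 0], 255], [[0, 0, 0], [0, 0, 0], 255], [[0, 0, 0], [0, 0, 0], 255], [[0, 0, 0], [0, 0, 0], 255], [[0, 0, 0], [0, 0, -1], 255], [[0, 0, 0], [0, 0, -3], 255], [[0, 0, 0], [0, 0, -7], 255], [[0, 0, 0], [0, 0, -12], 255]]}}

```text
clock: 30.85
tcp_pos: [0.5246, 0.3574, 0.1249]
orientation: [-0.002, 0.105, 0.995, -0.001]
wrist_force: [1.0, -0.4, -4.5]
finger_gap: 0.0582
grip_force: 87.8
```

```bash
python3 go.py 0.56 0.1 0.15 168 0.56 -0.2 0.15 176.1
```

```text
t 30.85 tcp [0.5246 0.3574 0.1249] phi 168.0 tilt 0.28 gap 0.0582 F [ 1.  -0.4 -4.5] q [27. 27.  2. 65. -0. 39.]
turn [-0.2 -0.2 -0. ] shift [ -8.81 -24.45  -2.46]
turn [-0.2 -0.2 -8.1] shift [-15.06 -53.79  -2.39]
```

>>> {"api": "carry_out", "payload": {"steps": [[[0, 0, 0], [-1.5, -4, -3], 255], [[0, 0, 0], [-3, -9, -3], 255], [[0, 0, -1], [-4.5, -15, -3], 255], [[0, 0, -2], [-6, -21, -3], 255], [[0, 0, -3], [-7.5, -27, -3], 255], [[0, 0, -4], [-9, -32, -3], 255], [[0, 0, -6], [-11, -37, -3], 255], [[0, 0, -8], [-12, -42, -3], 255]]}}

```text
clock: 31.85
tcp_pos: [0.556, -0.0792, 0.1554]
orientation: [-0.0, 0.035, 0.999, 0.0]
wrist_force: [0.7, -0.5, -4.0]
finger_gap: 0.0581
grip_force: 88.0
```

```bash
python3 go.py 0.58 -0.21 0.15 176.1
```

```text
t 31.85 tcp [ 0.556  -0.0792  0.1554] phi 176.0 tilt 0.04 gap 0.0581 F [ 0.7 -0.5 -4. ] q [-16.  18.  -8.  64.  -0. -12.]
turn [-0.  -0.  -0.1] shift [ -3.3  -12.88   0.54]
```

>>> {"api": "carry_out", "payload": {"steps": [[[0, 0, 0], [-1, -3, 0], 255], [[0, 0, 0], [-2, -6, 0], 255], [[0, 0, 0], [-3, -10, 0], 255], [[0, 0, 0], [-3, -10, 0], 255], [[0, 0, 0], [-3, -10, 0], 255], [[0, 0, 0], [-3, -10, 0], 255], [[0, 0, 0], [-3, -10, 0], 255], [[0, 0, 0], [-3, -10, 0], 255]]}}

```text
clock: 32.85
tcp_pos: [0.5792, -0.1785, 0.1558]
orientation: [0.0, 0.034, 0.999, -0.0]
wrist_force: [0.1, 0.3, -4.0]
finger_gap: 0.0578
grip_force: 88.0
```

```bash
python3 - <<'E'
from workcell import env
from trays import *
c=env.get_calibration("wrist");p,d=env.read_camera("wrist")
trays(c,p,[("block",(.508,-.28),.085)])
E
python3 go.py 0.5075 -0.28 0.04 176.1
```

```text
block 22025 (array([ 507.7, -279.9]), array([128.6,  90.8]), -4.0) [array([ 507.8, -280.4]), np.float64(77.7)] [99 39] [241 221]
t 32.9 tcp [ 0.5792 -0.1787  0.1558] phi 176.0 tilt 0.01 gap 0.058 F [ 0.2  0.4 -4.2] q [-25.  23.  -1.  66.  -0. -21.]
turn [-0.   0.  -0.1] shift [  6.46 -10.6   11.58]
```

>>> {"api": "carry_out", "payload": {"steps": [[[0, 0, 0], [2, -4, 0], 255], [[0, 0, 0], [4, -8, 0], 255], [[0, 0, 0], [6.5, -10.6, 2], 255], [[0, 0, 0], [6.5, -10.6, 6], 255], [[0, 0, 0], [6.5, -10.6, 10], 255], [[0, 0, 0], [6.5, -10.6, 11.5], 255], [[0, 0, 0], [6.5, -10.6, 11.5], 255], [[0, 0, 0], [6.5, -10.6, 11.5], 255]]}}

```text
clock: 33.9
tcp_pos: [0.5083, -0.2811, 0.0424]
orientation: [0.001, 0.035, 0.999, -0.001]
wrist_force: [1.3, -0.5, -3.0]
finger_gap: 0.0579
grip_force: 88.0
```

```bash
python3 go.py 0.5077 -0.28 0.0115 176.1
```

```text
t 33.9 tcp [ 0.5083 -0.2811  0.0424] phi 176.0 tilt 0.17 gap 0.0579 F [ 1.3 -0.5 -3. ] q [-37.  25. -14.  50.  -0. -33.]
turn [-0.1  0.1 -0.1] shift [0.08 0.11 3.09]
```

>>> {"api": "carry_out", "payload": {"steps": [[[0, 0, 0], [0, 0.1, 1], 255], [[0, 0, 0], [0, 0.1, 2], 255], [[0, 0, 0], [0, 0.1, 2.7], 255], [[0, 0, 0], [0, 0.1, 2.95], 255], [[0, 0, 0], [0, 0.1, 2.95], 255], [[0, 0, 0], [0, 0.1, 2.95], 255], [[0, 0, 0], [0, 0.1, 2.95], 50], [[0, 0, 0], [0, 0.1, 2.95], 0]]}}

```text
clock: 34.9
tcp_pos: [0.5076, -0.2799, 0.0118]
orientation: [0.001, 0.035, 0.999, -0.0]
wrist_force: [-0.5, 0.9, 1.0]
finger_gap: 0.0842
grip_force: 0.0
```

>>> {"api": "carry_out", "payload": {"steps": [[[0, 0, 0], [0, 0, 0], 0], [[0, 0, 0], [0, 0, 0], 0], [[0, 0, 0], [0, 0, -2], 0], [[0, 0, 0], [0, 0, -5], 0], [[0, 0, 0], [0, 0, -10], 0], [[0, 0, 0], [-4, 0, -14], 0], [[0, 0, 0], [-7, 0, -16], 0], [[0, 0, 0], [-7, 0, -16], 0]]}}

```text
clock: 35.9
tcp_pos: [0.5795, -0.2851, 0.1731]
orientation: [0.002, 0.034, 0.999, -0.001]
wrist_force: [-1.1, -1.1, -0.3]
finger_gap: 0.0851
grip_force: 0.0
```

```bash
python3 go.py; python3 - <<'E'
from workcell import env
from trays import *
c=env.get_calibration("wrist");p,d=env.read_camera("wrist")
layers(c,d,[("block",.025,.045,.032)],box=(.42,.6,-.35,-.2))
trays(c,p,[("block",(.508,-.28),.085)])
c=env.get_calibration("top");p,d=env.read_camera("top");W=cloud(c,d)
for u,v in [(280,267),(339,268)]: print(W[v,u].round(3))
for n,b,z in [("nut",(.5,.59,.01,.1),.026),("spacer",(.48,.58,.15,.25),.022),("bar",(.43,.57,-.17,-.06),.022)]:
    layers(c,d,[(n,z-.009,z+.008,z)],box=b)
E
```

```text
t 35.9 tcp [ 0.5795 -0.2851  0.1731] phi 176.1 tilt 0.29 gap 0.0851 F [-1.1 -1.1 -0.3] q [-33.  27.   8.  70.  -0. -29.]
block 11766 z 0.0317 rect (array([ 506.2, -279.9]), array([99.8, 59.9]), -4.1) circ [array([ 506.2, -279.8]), np.float64(57.9)]
block 7630 (array([ 508. , -281.1]), array([128.7,  89.4]), -3.8) [array([ 508. , -281.4]), np.float64(77.7)] [257  31] [381 206]
[0.373 0.232 0.029]
[0.374 0.074 0.02 ]
nut 127 z 0.0249 rect (array([544.9,  51.6]), array([38.3, 34.6]), 46.5) circ [array([545. ,  51.6]), np.float64(19.7)]
flats normal deg 18.0 35.7 38.5
spacer 345 z 0.0219 rect (array([531.4, 201.3]), array([57.2, 56.8]), 1.8) circ [array([530.7, 201.7]), np.float64(29.8)]
bar 448 z 0.0212 rect (array([ 502.2, -111.7]), array([109.8,  37.7]), 15.0) circ [array([ 502.2, -112.4]), np.float64(56.3)]
```

All four parts lie flat in their trays, and the tape measure and toy car haven't moved. Time to hand in.

```bash
python3 -c "
from workcell import env
print(env.hand_in())"
```

```text
the job is handed in; nothing more can be done
None
```

The nut, spacer, clamp bar and block each lie flat in their own trays, about 2 mm or less off centre, and are let go; the tape measure and toy car have not moved, and I handed the job in at about 36 s (no verdict came back).

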